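# Set the roll cradle's stop to the green notch

### The job

Get the empty roll cradle ready for the green size of wrapping roll: push its black sliding stop along the rail until it clicks into the notch at the green tab, then leave it there and move clear. Only push it with the fingers, from one side at a time: do not pinch the stop or lift its red knob, and leave the rolls and all other loose things where they are.

Things in the scene. Friction and masses are not known exactly. Their poses are not given: they have to be found in the camera images.
- cradle: Fixed, empty cradle for wrapping rolls: white base 230 x 370 x 12 mm with two grey rollers. Origin: centre of its underside, on the bench; y runs along the rail, x across it, z up. Aluminium rail 30 mm wide at cradle x = +45 mm; strip 16 mm wide with 12 mm notches at x = +82 mm. Both have their tops 45 mm above the bench, the highest fixed parts but for a steel end plate (72 mm) at the +y end.
- carriage (a joint): Position of the black stop along the rail, m: 0 parked (cradle y = -130 mm), growing to +y, up to 0.24. Starts at 0 to 0.04. Three notches, at 0.08, 0.13 and 0.18. Sliding takes 3 to 5 N. At any notch the last 4 mm or so go by themselves (push force dips to nothing); then 15 to 19 N is needed to leave it either way, so notches before the right one are pushed through.
- push_face (a point): Centre of the stop's near pushing face, which looks towards cradle -y: a flat black upright 34 mm wide (cradle x) and 40 mm high (60 to 100 mm above the bench; black saddle below it). Push here towards cradle +y. Pressing both faces at once counts as pinching. Axes as the cradle's.
- push_face_far (a point): Centre of the opposite pushing face, 24 mm further to +y, same size: for pushing the stop back if it went too far. Midway between the two faces in y, a steel blade 5 mm thick, top 86 mm above the bench, reaches from the stop over the rollers, at cradle x = -64 to +28 mm.
- stop_index (a point): Point on the stop's plunger line: on the notched strip under the red knob, 12 mm beyond the near pushing face along cradle +y and 37 mm to cradle +x of it. When the stop sits in a notch, this point has the same cradle y as the tab of that notch.
- plunger (a joint): Height, m, of the stop's spring plunger (red round knob 18 mm across on a grey housing 18 mm long, knob top 106 mm above the bench). 0 when it rides on the strip, about -0.0036 when dropped into a notch (the knob then sits on its housing instead of 3 mm proud). Positive: the knob has been lifted. The spring presses down with about 6 N.
- tab_green: Green upright tab 20 x 24 x 30 mm (24 along the rail) that marks one notch; origin at the centre of its underside, on the base plate at cradle x = +104 mm and the y of its notch. Which notch the green tab marks differs from start to start; blue and yellow tabs mark the others.
- tab_blue: Blue tab, as the green one, at another notch.
- tab_yellow: Yellow tab, as the green one, at another notch.
- core_plug: Loose grey plug 28 mm across, 30 mm high, standing on the edge of the base plate nearest the robot, before the rollers (cradle x about -94 mm). Leave alone. Origin: centre of the underside.
- roll_white: Loose white roll 56 mm thick, 260 mm long, lying beyond the cradle; origin on the bench under its middle. Leave alone.
- roll_kraft: Loose brown roll 48 mm thick, 200 mm long, lying to the robot's right; origin on the bench under its middle. Leave alone.
- jug: Loose clear jug 110 mm across, 130 mm high, to the left. Origin: centre of the underside. Leave alone.
- cup_stack: Loose stack of white cups 70 mm across, 98 mm high, to the left. Origin: centre of the underside. Leave alone.
- pan: Loose steel pan 170 mm across, 60 mm high, to the right. Origin: centre of the underside. Leave alone.
- spatula: Loose spatula lying to the left. Leave alone.
- sponge: Loose yellow sponge block 70 x 110 x 30 mm, to the right beyond the cradle. Origin: centre of the underside. Leave alone.

How it is judged (in metres and radians):
At the end, for the whole second after the job is handed in: The stop's index point lies within 3 mm, along the rail, of the green tab's middle, the plunger has dropped at least 2.2 mm (it is in the notch), and the stop is at rest (under 10 mm/s) (y of stop_index in the frame of tab_green between -0.003 and 0.003 m and value of joint plunger below -0.0022 m and velocity of joint carriage between -0.01 and 0.01 m/s); the robot touches nothing.
It fails at once if the stop is pinched: fingers press on both halves of its upright at once (over 1.5 N each) (contact force between the fingers and carriage_c3 above 1.5 N and contact force between the fingers and carriage_c4 above 1.5 N).
It fails at once if the red knob is lifted (plunger more than 4 mm above the strip) (value of joint plunger above 0.004 m).
It fails at once if a loose thing is moved more than 30 mm or lifted (distance of any of core_plug, roll_white, roll_kraft, jug, cup_stack, pan, spatula, sponge from where it was at the start of the episode above 0.03 m).
It also fails if it takes over 42 s, if anything falls off the work surface, if the arm or the gripper's body presses on something with over 40 N, if the wrist force passes 120 N, or if a joint passes its speed limit or range.

### The arm

A 6-joint arm with a two-finger parallel gripper is mounted at the origin on the work surface. World frame = base frame: x ahead of the robot, y to its left, z up, the work surface at z = 0. Lengths are in mm, angles in rad, forces in N, time in s.
With the tool pointing down it reaches from about 350 to 975 mm from the base axis. Payload 7.1 kg.
Tool frame: the origin (TCP) lies at the very end of the fingers, on their centre line; the grasp point (between the pads) lies 19 mm behind it (ctrl.grip_depth is the distance from the TCP to the grasp point, in mm); x points along the fingers, z is the direction in which the jaws open and shut, and the axes are right-handed (so a half turn about x gives the same grasp; the last joint's range is limited). The gripper opens to 88 mm and grips with 3 to 60 N. Pads are 20 mm wide; open, the fingers measure 115 mm over their backs; the gripper's body (75 mm by 178 mm) begins 61 mm behind the grasp point.
Start: joints at [-1.292, 0.423, 1.63, -0, 1.089, -0.019], TCP at [183.404, -597.468, 222.675] pointing down, gripper open.
Joint ranges: [-3, 3], [-0.9, 2.11], [0.09, 2.58], [-1.31, 4.45], [0.11, 2.69], [-2.54, 2.54]. Speed limits (rad/s): [2.39, 2.39, 3.01, 3.14, 3.14, 3.14].

### API

Orientations are given as a rotation vector (axis times angle).
In Python, from workcell import ctrl gives the robot as it stands. The module is installed in compiled form; this text tells all that it offers.
- The arm moves only by the tool send_rows, never from a script. Its argument "rows" is a list of rows, each a list of 4 numbers: the shift along the tool's x, y, z in mm, then the turn about the tool's x in rad. In form: [[x, y, z, turn], ...]. A call has 1 to 10 rows; each row shifts and turns the pose as measured when the row begins, along the tool's axes as they then stand; what a row does not reach is not made up. A row lasts 1/12 s, in which the tool goes at most 41.7 mm and 7.16 degrees, less where a joint would pass 70% of its speed; a pose out of reach is approached as far as the arm can. A call with a gripper value outside its range is refused whole. "fingers" is the opening, from 0 (shut) to 1 (fully open), set as the call begins (left out, the last holds). The fingers move at their own pace and stop on an object; the grip force is fixed at half the most. Time passes only in rows, so rows that do not move let the fingers close. It gives the time, the measured TCP pose, the force and the opening at its end, in the units of the state.
- ctrl.get_obs(): the state, without advancing time (a new reading comes with each control period).
- ctrl.get_image(name): name is "scene" or "top"; returns a dict with "img" (400x640x3 uint8, red, green, blue), "depth" (400x640 float32, mm along the optical axis (not along the pixel's ray), 0 where there is no reading), "mtx" (3x3 intrinsics, pixels), "world_from_camera" (4x4, takes a point from camera to world coordinates). Camera axes: x right, y down, z forward; pixel columns grow to the right and rows downward; lengths in mm; the calibration is good to about 2 mm. A picture is of the moment at which its call begins.
- ctrl.close_job(): hands the job in, once; it reports no verdict.
The state is a dict: "t": time; "qpos": joint angles; "qvel": joint speeds; "joint_torque": joint torques, N m; "ee_pos": TCP position; "orientation": TCP orientation; "ft_force": force on the tool from outside, world axes, zero at the start; "moment": the same for the moment, N m; "width": finger opening in mm.
Only numpy, scipy, OpenCV 4.12 (cv2) and the standard library are available. Lean on these libraries where they do the work, as an engineer would, in place of code of your own. Each camera call takes 0.05 s, during which the arm holds its last target.

## Working session

There is one attempt and no reset: what is moved stays moved. The work goes in short steps, Python scripts to look and compute and a tool call to move; the robot and the scene stay as the last step left them, time stands still between calls to the robot, and variables do not carry over. Pictures are saved under pics/ and viewed, and the job is handed in when it is done.

Besides the shell and the picture viewer there is one more tool, called after ">>>" in YAML: its name, and indented under it one key for each argument. send_rows: Moves the arm, as the interface text tells. Its arguments: {"type":"object","properties":{"rows":{"type":"array"},"fingers":{"type":"number"}},"required":["rows"]}

```bash
mkdir -p pics
cat > h.py <<'E'
import numpy as np, cv2
from workcell import ctrl
def save(d,n): cv2.imwrite('pics/'+n,cv2.cvtColor(d['img'],cv2.COLOR_RGB2BGR))
def ray(d,u,v,z):
    K=d['mtx'];T=d['world_from_camera']
    r=T[:3,:3]@np.linalg.solve(K,[u,v,1.]);o=T[:3,3]
    return o+r*(z-o[2])/r[2]
def dep(d,u,v):
    z=d['depth'][int(v),int(u)];T=d['world_from_camera']
    return T[:3,:3]@(np.linalg.solve(d['mtx'],[u,v,1.])*z)+T[:3,3]
E
python3 - <<'E'
from h import *
for n in('scene','top'):
    d=ctrl.get_image(n);save(d,n+'0.png');np.savez(n+'0.npz',**d);print(n,d['world_from_camera'].round(3),d['mtx'])
o=ctrl.get_obs();print(o)
E
```

```text
scene [[-4.320000e-01  6.290000e-01 -6.460000e-01  1.415228e+03]
 [ 9.020000e-01  2.910000e-01 -3.200000e-01  4.337820e+02]
 [-1.400000e-02 -7.210000e-01 -6.930000e-01  1.035593e+03]
 [ 0.000000e+00  0.000000e+00  0.000000e+00  1.000000e+00]] [[490.53054239   0.         316.27460775]
 [  0.         490.53054239 204.82357826]
 [  0.           0.           1.        ]]
top [[ 1.300000e-02 -9.920000e-01  1.290000e-01  3.929920e+02]
 [-1.000000e+00 -1.400000e-02 -7.000000e-03  6.951000e+00]
 [ 9.000000e-03 -1.290000e-01 -9.920000e-01  1.176365e+03]
 [ 0.000000e+00  0.000000e+00  0.000000e+00  1.000000e+00]] [[393.84947309   0.         318.08019656]
 [  0.         393.84947309 199.8821887 ]
 [  0.           0.           1.        ]]
{'t': 0.1, 'qpos': array([-1.29199585e+00,  4.23748061e-01,  1.63058491e+00, -4.51120364e-05,
        1.08858658e+00, -1.89818904e-02]), 'qvel': array([-0.00097143, -0.0006011 , -0.00092756,  0.00101128,  0.00053573,
        0.00080367]), 'joint_torque': array([ 3.20988065e-04, -5.45614672e+01, -2.74323857e+01,  6.45438046e-02,
        1.87450543e-02, -1.83573400e-05]), 'ee_pos': array([ 183.26595196, -597.02093822,  222.00090274]), 'orientation': array([ 0.98787807,  1.33659427, -0.9865873 ]), 'ft_force': array([ 0.11159844,  0.17491694, -0.23466351]), 'moment': array([ 0.03978664,  0.03115119, -0.01505316]), 'width': 87.85577054548322}
```

View pics/scene0.png

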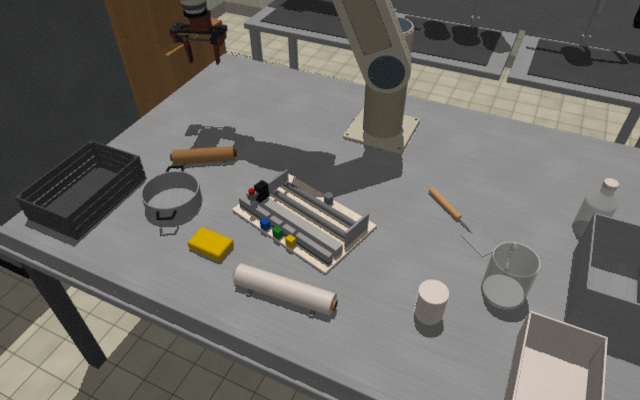

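View pics/top0.png

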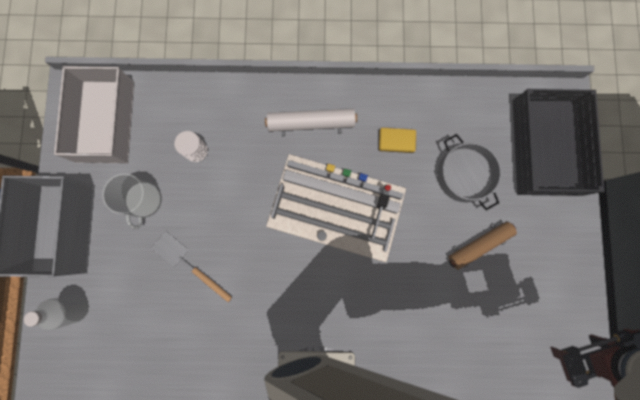

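The pictures show the cradle with the black stop at top px (383,198), its knob at (388,188), and the tabs blue (363,178), green (346,173) and yellow (330,168). Green is therefore the middle notch. Next I measure these points.

Run:
```python
from h import *
for n in('scene','top'):
    d=dict(np.load(n+'0.npz'));hsv=cv2.cvtColor(d['img'],cv2.COLOR_RGB2HSV)
    roi=np.zeros((400,640),np.uint8)
    if n=='top': roi[150:262,262:410]=1
    else: roi[170:270,230:380]=1
    for nm,lo,hi in(('green',(45,110,40),(80,255,255)),('blue',(100,130,50),(130,255,255)),('yellow',(20,150,80),(32,255,255)),('red',(0,150,70),(6,255,255)),('red2',(172,130,70),(180,255,255)),('black',(0,0,0),(180,255,30))):
        m=cv2.inRange(hsv,lo,hi)*roi
        k,l,s,c=cv2.connectedComponentsWithStats(m)
        for i in range(1,k):
            if s[i,4]>6:
                u,v=c[i];zz={'red':106,'red2':106,'black':100}.get(nm,42)
                P=np.array([dep(d,x,y) for y,x in np.argwhere(l==i)])
                print(n,nm,s[i],c[i].round(1),'ray',ray(d,u,v,zz).round(1),'depmed',np.median(P,0).round(1),'zmax',P[:,2].max().round(1), 'top',np.median(P[P[:,2]>P[:,2].max()-5],0).round(1))
    x0,y0,x1,y1=(262,150,412,262) if n=='top' else (225,165,385,270)
    cv2.imwrite(f'pics/{n}crop.png',cv2.resize(cv2.cvtColor(d['img'],cv2.COLOR_RGB2BGR)[y0:y1,x0:x1],None,fx=5,fy=5,interpolation=cv2.INTER_CUBIC))
```

```text
scene green [273 226  10  14 103] [277.3 232.1] ray [633.  -75.8  42. ] depmed [630.7 -77.6  40.2] zmax 1035.6 top [1415.2  433.8 1035.6]
scene blue [260 218  11  13 101] [264.8 223.7] ray [ 619.5 -123.4   42. ] depmed [ 615.7 -124.8   38.8] zmax 1035.6 top [1415.2  433.8 1035.6]
scene yellow [285 234  11  14 112] [290.2 240.6] ray [645.9 -28.6  42. ] depmed [643.  -29.4  40.7] zmax 1035.6 top [1415.2  433.8 1035.6]
scene yellow [230 239   3  11  29] [230.9 243.7] ray [ 723.4 -169.4   42. ] depmed [ 709.6 -180.8   23. ] zmax 33.0 top [ 707.  -182.8   31.2]
scene red [249 189   6   6  25] [251. 191.] ray [ 575.8 -187.1  106. ] depmed [ 575.  -188.2  106.6] zmax 109.8 top [ 574.6 -188.   107.8]
scene black [254 181  15  21 202] [261.6 190.9] ray [ 557.4 -163.9  100. ] depmed [ 542.5 -172.9   86.4] zmax 107.3 top [ 537.3 -176.9  103.4]
top green [344 170   5   5  19] [346.2 172.4] ray [622.6 -82.4  42. ] depmed [622.9 -82.   42.9] zmax 46.3 top [623.2 -83.3  43.4]
top blue [360 174   6   7  31] [362.5 177. ] ray [ 609.6 -130.4   42. ] depmed [ 609.5 -131.4   42.5] zmax 45.5 top [ 609.5 -129.    42.6]
top yellow [394 150  16   2  17] [401.9 150.1] ray [ 692.2 -247.1   42. ] depmed [ 696.6 -251.8   25.6] zmax 29.8 top [ 696.2 -252.3   27.3]
top yellow [328 165   5   6  24] [330.  167.7] ray [635.9 -34.8  42. ] depmed [634.9 -34.9  42.2] zmax 45.5 top [636.3 -34.9  42.9]
top red [386 186   4   4  13] [387.4 187.4] ray [ 569.2 -191.2  106. ] depmed [ 570.2 -190.6  105.2] zmax 109.3 top [ 568.8 -191.5  106.6]
```

View pics/topcrop.png

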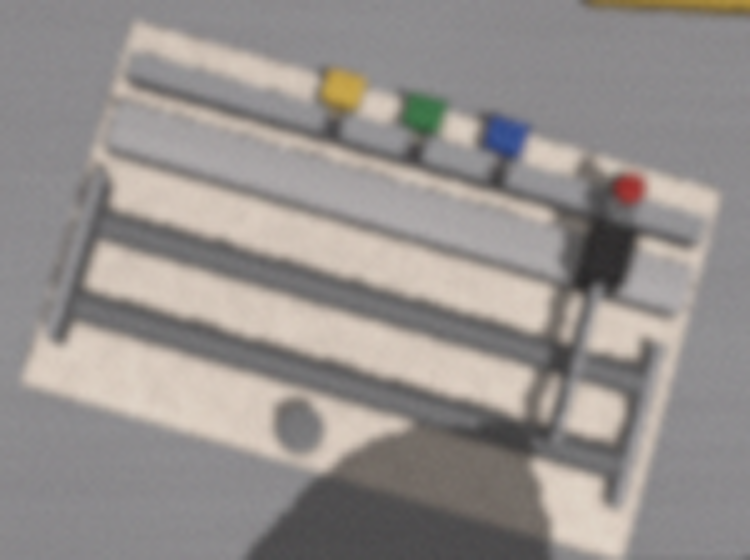

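View pics/scenecrop.png

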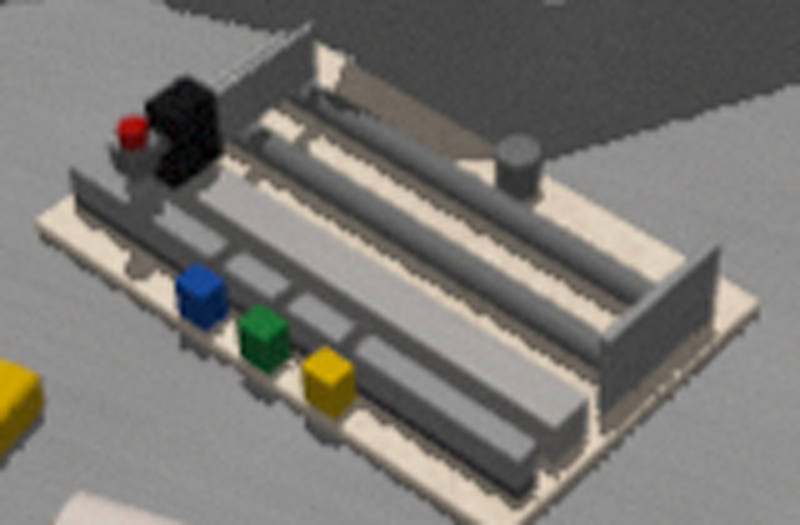

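```bash
cat >> h.py <<'E'
from scipy.spatial.transform import Rotation as R
a=np.radians(-15.5);CX=np.array([np.cos(a),np.sin(a),0]);CY=np.array([-np.sin(a),np.cos(a),0])
G=np.array([622.6,-82.4,0.])  # green tab, top view
def cr(p): p=np.asarray(p)-G; return np.array([p@CX+104,p@CY,p[2]])  # cradle x, y rel green, z
def wo(x,y,z): return G+CX*(x-104)+CY*y+[0,0,z]
def st():
    o=ctrl.get_obs();M=R.from_rotvec(o['orientation']).as_matrix()
    print('t',round(o['t'],2),'tcp',o['ee_pos'].round(1),'cradle',cr(o['ee_pos']).round(1),'F cradle',[round(float(o['ft_force']@k),1) for k in(CX,CY,[0,0,1])],'w',round(o['width'],1))
    t=np.arctan2(np.cross(M[:,2],CX)@M[:,0],M[:,2]@CX)
    print('turn jaw->CX',t.round(3),(t-np.sign(t)*np.pi).round(3),'q6',o['qpos'][5].round(3));return o,M
def go(x,y,z):
    o,M=st();print('shift',(M.T@(wo(x,y,z)-o['ee_pos'])).round(1))
E
python3 - <<'E'
from h import *
o,M=st();print(M.round(3));print('face centre cradle',cr([569.2,-191.2,106])-[37,12,0])
go(45,-119-12-10-30,200)
E
```

```text
t 0.1 tcp [ 183.3 -597.   222. ] cradle [-181.8 -613.3  222. ] F cradle [0.1, 0.2, -0.2] w 87.9
turn jaw->CX -1.002 2.139 q6 -0.019
[[-0.     0.956  0.293]
 [ 0.001  0.293 -0.956]
 [-1.    -0.    -0.001]]
face centre cradle [  44.61766912 -131.11352259  106.        ]
t 0.1 tcp [ 183.3 -597.   222. ] cradle [-181.8 -613.3  222. ] F cradle [0.1, 0.2, -0.2] w 87.9
turn jaw->CX -1.002 2.139 q6 -0.019
shift [  22.3  429.2 -250.7]
```

>>> send_rows:
  rows:
    - [0, 0, 0, -0.125]
    - [0, 0, 0, -0.125]
    - [0, 0, 0, -0.125]
    - [0, 0, 0, -0.125]
    - [0, 0, 0, -0.125]
    - [0, 0, 0, -0.125]
    - [0, 0, 0, -0.125]
    - [0, 0, 0, -0.125]
  fingers: 0

```text
t: 0.77
ee_pos: [182.6, -594.4, 218.1]
orientation: [0.216, 1.564, -0.204]
ft_force: [0.6, 0.3, -0.7]
width: 37.7
```

```bash
python3 -c "
from h import *
go(45,-175,200)"
```

```text
t 0.77 tcp [ 182.6 -594.4  218.1] cradle [-183.2 -611.   218.1] F cradle [0.5, 0.5, -0.7] w 37.7
turn jaw->CX 0.003 -3.139 q6 -1.024
shift [ 20.3 435.2 229.6]
```

>>> send_rows:
  rows:
    - [0, 36, 19, 0]
    - [0, 36, 19, 0]
    - [0, 36, 19, 0]
    - [0, 36, 19, 0]
    - [0, 36, 19, 0]
    - [0, 36, 19, 0]
    - [0, 36, 19, 0]
    - [0, 36, 19, 0]
    - [0, 36, 19, 0]
    - [0, 0, 0, 0]

```text
t: 1.6
ee_pos: [435.4, -317.6, 216.1]
orientation: [0.217, 1.567, -0.201]
ft_force: [-0.3, 0.2, -0.5]
width: 0.4
```

```bash
python3 -c "
from h import *
go(45,-175,150)"
```

```text
t 1.6 tcp [ 435.4 -317.6  216.1] cradle [ -13.6 -276.7  216.1] F cradle [-0.4, 0.1, -0.5] w 0.4
turn jaw->CX 0.005 -3.137 q6 -0.393
shift [ 66.6 100.8  59.5]
```

>>> send_rows:
  rows:
    - [10, 30, 18, 0]
    - [15, 30, 18, 0]
    - [15, 30, 18, 0]
    - [15, 10, 6, 0]
    - [10, 0, 0, 0]
    - [0, 0, 0, 0]

```text
t: 2.1
ee_pos: [522.7, -232.8, 149.0]
orientation: [0.211, 1.566, -0.199]
ft_force: [0.3, -0.4, 0.4]
width: 0.2
```

Run:
```python
from h import *
go(45,-175,68)
for n in('scene','top'):
    d=ctrl.get_image(n)
    x0,y0,x1,y1=(262,130,422,242) if n=='top' else (205,125,365,245)
    cv2.imwrite(f'pics/{n}1.png',cv2.resize(cv2.cvtColor(d['img'],cv2.COLOR_RGB2BGR)[y0:y1,x0:x1],None,fx=5,fy=5,interpolation=cv2.INTER_CUBIC))
```

```text
t 2.1 tcp [ 522.7 -232.8  149. ] cradle [  48.  -171.6  149. ] F cradle [0.4, -0.3, 0.4] w 0.2
turn jaw->CX 0.009 -3.132 q6 -0.186
shift [81.  -3.9 -2.5]
```

View pics/scene1.png

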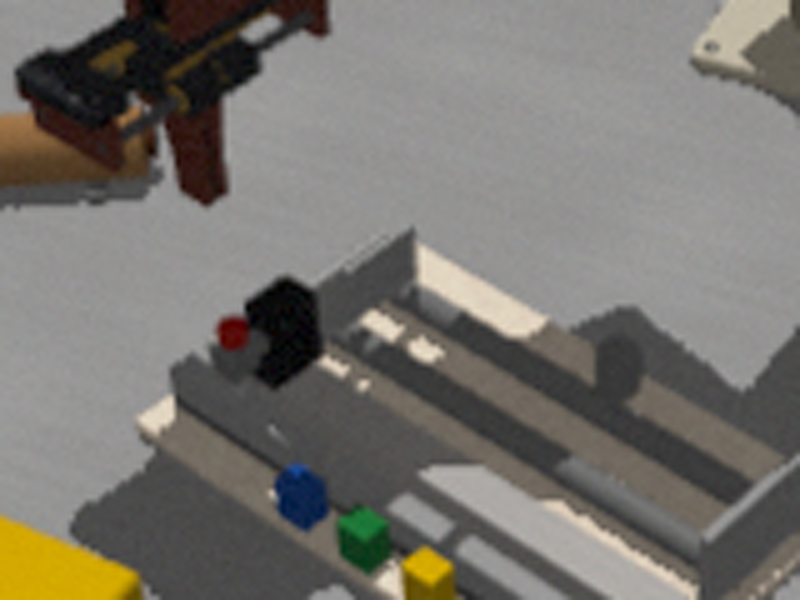

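View pics/top1.png

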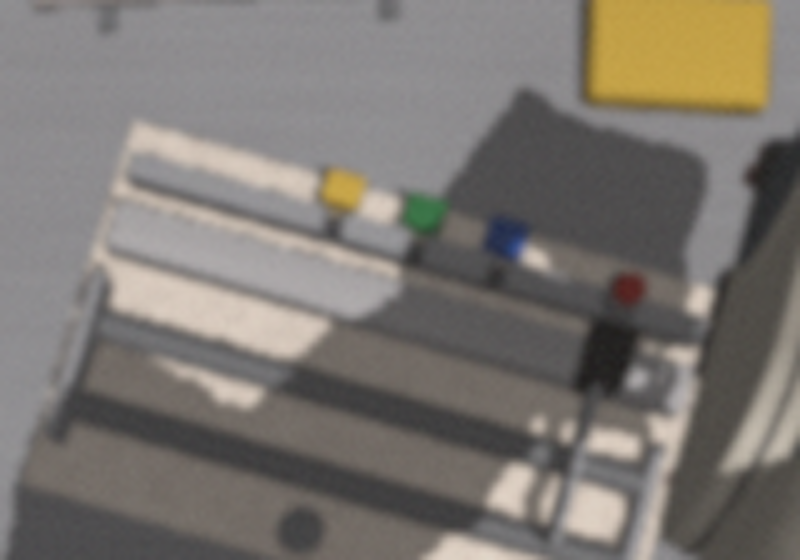

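The closed fingers, at about (205,195) in the scene crop, hang before the near face and in line with the stop. Next I lower them.

>>> send_rows:
  rows:
    - [25, -2, -2, 0]
    - [25, -2, -1, 0]
    - [20, 0, 0, 0]
    - [10, 0, 0, 0]
    - [0, 0, 0, 0]

```text
t: 2.62
ee_pos: [518.8, -244.8, 74.5]
orientation: [0.215, 1.554, -0.21]
ft_force: [0.7, -0.3, 0.1]
width: 0.5
```

```bash
python3 -c "
from h import *
go(45,-141,70)"
```

```text
t 2.62 tcp [ 518.8 -244.8   74.5] cradle [  47.4 -184.2   74.5] F cradle [0.7, -0.1, 0.1] w 0.5
turn jaw->CX -0.0 3.141 q6 -0.199
shift [ 4.6 43.2 -2.4]
```

>>> send_rows:
  rows:
    - [2, 15, -2, 0]
    - [2, 12, -1, 0]
    - [0, 6, 0, 0]
    - [0, 5, 0, 0]
    - [0, 5, 0, 0]

```text
t: 3.03
ee_pos: [529.2, -202.5, 74.9]
orientation: [0.216, 1.548, -0.214]
ft_force: [-1.0, -5.0, -3.7]
width: 0.7
```

```bash
python3 -c "
from h import *
go(45,-141,70)"
```

```text
t 3.03 tcp [ 529.2 -202.5   74.9] cradle [  46.1 -140.7   74.9] F cradle [0.4, -5.1, -3.7] w 0.7
turn jaw->CX -0.004 3.137 q6 -0.118
shift [ 4.8 -0.3 -1.1]
```

Contact came at the predicted place: −5 N, with the TCP about 10 mm before the measured face. Now I push.

>>> send_rows:
  rows:
    - [1, 6, 0, 0]
    - [1, 6, 0, 0]
    - [1, 6, 0, 0]
    - [1, 6, 0, 0]
    - [0, 6, 0, 0]
    - [0, 6, 0, 0]

```text
t: 3.53
ee_pos: [538.9, -169.5, 74.9]
orientation: [0.202, 1.547, -0.217]
ft_force: [-1.5, -6.6, -6.4]
width: -0.1
```

```bash
python3 -c "
from h import *
go(45,-72,72)"
```

```text
t 3.53 tcp [ 538.9 -169.5   74.9] cradle [  46.7 -106.3   74.9] F cradle [0.4, -6.8, -6.4] w -0.1
turn jaw->CX 0.003 -3.138 q6 -0.048
shift [ 2.7 34.3 -1.6]
```

>>> send_rows:
  rows:
    - [0, 7, -1, 0]
    - [0, 7, -1, 0]
    - [0, 7, 0, 0]
    - [0, 7, 0, 0]
    - [0, 6, 0, 0]

```text
t: 3.95
ee_pos: [547.4, -138.1, 75.5]
orientation: [0.193, 1.544, -0.22]
ft_force: [0.5, -2.7, -2.0]
width: 0.7
```

>>> send_rows:
  rows:
    - [0, 5, 0, 0]
    - [0, 5, 0, 0]

```text
t: 4.12
ee_pos: [549.5, -130.8, 75.6]
orientation: [0.186, 1.545, -0.222]
ft_force: [-0.9, -7.2, -3.4]
width: 0.5
```

```bash
python3 -c "
from h import *
go(45,-22,72)"
```

```text
t 4.12 tcp [ 549.5 -130.8   75.6] cradle [ 46.5 -66.2  75.6] F cradle [1.1, -7.2, -3.4] w 0.5
turn jaw->CX 0.01 -3.131 q6 0.04
shift [ 2.7 44.2 -1.1]
```

>>> send_rows:
  rows:
    - [0, 5, 0, 0]
    - [0, 5, 0, 0]

```text
t: 4.28
ee_pos: [552.0, -122.1, 75.6]
orientation: [0.183, 1.545, -0.223]
ft_force: [-1.2, -6.7, -1.7]
width: 0.2
```

Run:
```python
from h import *
go(45,-22,72)
for n in('scene','top'):
    d=ctrl.get_image(n);np.savez(n+'2.npz',**d)
    x0,y0,x1,y1=(262,130,422,242) if n=='top' else (205,125,365,245)
    cv2.imwrite(f'pics/{n}2.png',cv2.resize(cv2.cvtColor(d['img'],cv2.COLOR_RGB2BGR)[y0:y1,x0:x1],None,fx=5,fy=5,interpolation=cv2.INTER_CUBIC))
```

```text
t 4.28 tcp [ 552.  -122.1   75.6] cradle [ 46.6 -57.2  75.6] F cradle [0.6, -6.8, -1.7] w 0.2
turn jaw->CX 0.011 -3.13 q6 0.061
shift [ 2.8 35.3 -1.2]
```

View pics/scene2.png

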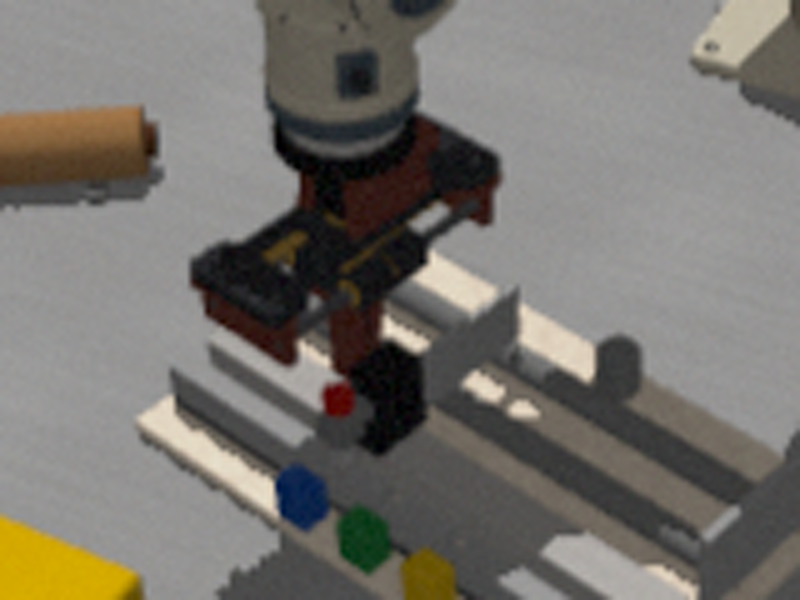

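View pics/top2.png

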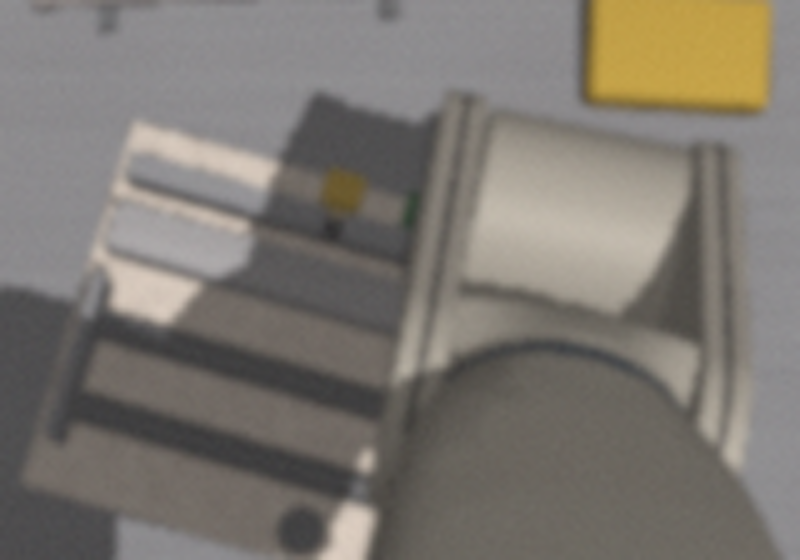

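```bash
cat >> h.py <<'E'
def knob(d,nm='scene'):
    hsv=cv2.cvtColor(d['img'],cv2.COLOR_RGB2HSV)
    m=cv2.inRange(hsv,(0,150,70),(6,255,255))
    k,l,s,c=cv2.connectedComponentsWithStats(m)
    for i in range(1,k):
        if s[i,4]>8:
            p=ray(d,*c[i],106)
            if np.linalg.norm(p[:2]-[600,-100])<150: print(nm,'knob',c[i].round(1),s[i,4],cr(p).round(1),'dep z',np.median([dep(d,x,y)[2] for y,x in np.argwhere(l==i)]).round(1))
E
python3 - <<'E'
from h import *
for f in('scene0','scene2'): knob(dict(np.load(f+'.npz')))
E
```

```text
scene knob [251. 191.] 25 [  86.9 -113.4  106. ] dep z 106.6
scene knob [272.2 204.8] 21 [ 87.9 -28.2 106. ] dep z 105.8
```

The knob has moved 85 mm, so the stop has passed blue and has about 34 mm to go. I'll move faster first, then step finely.

>>> send_rows:
  rows:
    - [0, 6, 0, 0]
    - [0, 6, 0, 0]
    - [0, 5, 0, 0]
    - [0, 4, 0, 0]
    - [0, 3, 0, 0]

```text
t: 4.8
ee_pos: [558.6, -99.2, 75.9]
orientation: [0.178, 1.544, -0.224]
ft_force: [-2.1, -7.0, -3.1]
width: 0.8
```

Run:
```python
from h import *
go(45,-22,72)
d=ctrl.get_image('scene');knob(d)
```

```text
t 4.8 tcp [558.6 -99.2  75.9] cradle [ 46.8 -33.3  75.9] F cradle [-0.1, -7.3, -3.1] w 0.8
turn jaw->CX 0.013 -3.128 q6 0.107
shift [ 3.6 11.4 -1.7]
scene knob [278.4 208.6] 27 [ 87.7  -4.6 106. ] dep z 106.2
```

>>> send_rows:
  rows:
    - [0, 2.5, 0, 0]
    - [0, 2, 0, 0]

```text
t: 5.02
ee_pos: [559.9, -94.5, 76.0]
orientation: [0.177, 1.544, -0.224]
ft_force: [0.3, -4.7, -4.2]
width: 0.5
```

Run:
```python
from h import *
go(45,-22,72)
```

```text
t 5.02 tcp [559.9 -94.5  76. ] cradle [ 46.8 -28.4  76. ] F cradle [1.5, -4.4, -4.2] w 0.5
turn jaw->CX 0.014 -3.128 q6 0.117
shift [ 3.8  6.5 -1.8]
```

>>> send_rows:
  rows:
    - [0, 1.5, 0, 0]

```text
t: 5.1
ee_pos: [560.3, -93.0, 76.0]
orientation: [0.177, 1.544, -0.224]
ft_force: [-0.9, -5.0, -2.9]
width: 0.3
```

>>> send_rows:
  rows:
    - [0, 1.5, 0, 0]

```text
t: 5.18
ee_pos: [560.7, -91.4, 76.0]
orientation: [0.177, 1.544, -0.225]
ft_force: [-0.2, -3.6, -2.3]
width: 0.7
```

>>> send_rows:
  rows:
    - [0, 1.5, 0, 0]

```text
t: 5.27
ee_pos: [561.2, -89.7, 76.0]
orientation: [0.177, 1.544, -0.224]
ft_force: [-0.2, -2.1, -1.6]
width: 0.6
```

Run:
```python
from h import *
go(45,-22,72)
d=ctrl.get_image('scene');knob(d)
st()
```

```text
t 5.27 tcp [561.2 -89.7  76. ] cradle [ 46.8 -23.4  76. ] F cradle [0.4, -2.1, -1.6] w 0.6
turn jaw->CX 0.014 -3.128 q6 0.126
shift [ 4.   1.6 -1.9]
scene knob [281.5 210.9] 24 [ 88.7   7.8 106. ] dep z 101.3
t 5.32 tcp [561.3 -89.3  76.1] cradle [ 46.8 -23.1  76.1] F cradle [0.1, 0.9, 0.5] w 0.3
turn jaw->CX 0.014 -3.128 q6 0.126
```

The force fell to zero and the knob dropped about 4 mm (101.3 against 106), so it has clicked in. I back off along −y and then go up.

>>> send_rows:
  rows:
    - [0, -8, 0, 0]
    - [0, -15, 0, 0]
    - [0, -15, 0, 0]
    - [-15, -10, 0, 0]
    - [-35, 0, 0, 0]
    - [-35, 0, 0, 0]
    - [-35, -10, 0, 0]
    - [-20, -30, -10, 0]
    - [0, -36, -15, 0]
    - [0, -36, -15, 0]

```text
t: 6.15
ee_pos: [481.7, -230.4, 227.0]
orientation: [0.173, 1.54, -0.213]
ft_force: [1.0, -0.8, -0.7]
width: 0.4
```

>>> send_rows:
  rows:
    - [0, -36, -15, 0]
    - [0, -36, -15, 0]
    - [0, -36, -15, 0]
    - [0, -36, -15, 0]
    - [0, -20, -10, 0]
    - [0, 0, 0, 0]
    - [0, 0, 0, 0]

```text
t: 6.73
ee_pos: [365.1, -383.9, 234.0]
orientation: [0.174, 1.53, -0.22]
ft_force: [-0.1, 0.6, -0.1]
width: 0.3
```

Run:
```python
from h import *
st()
for n in('scene','top'):
    d=ctrl.get_image(n);knob(d,n);save(d,n+'3full.png')
    hsv=cv2.cvtColor(d['img'],cv2.COLOR_RGB2HSV)
    m=cv2.inRange(hsv,(45,110,40),(80,255,255));u=cv2.moments(m,True);p=(u['m10']/u['m00'],u['m01']/u['m00']);print('green',p,cr(ray(d,*p,42 if n=='top' else 35)).round(1))
    x0,y0,x1,y1=(262,130,422,242) if n=='top' else (205,155,365,275)
    cv2.imwrite(f'pics/{n}3.png',cv2.resize(cv2.cvtColor(d['img'],cv2.COLOR_RGB2BGR)[y0:y1,x0:x1],None,fx=5,fy=5,interpolation=cv2.INTER_CUBIC))
```

```text
t 6.73 tcp [ 365.1 -383.9  234. ] cradle [ -63.6 -359.4  234. ] F cradle [-0.3, 0.6, -0.1] w 0.3
turn jaw->CX 0.019 -3.123 q6 -0.58
scene knob [281.1 210.8] 30 [ 89.   7. 106.] dep z 104.4
green (277.1020408163265, 232.1530612244898) [108.4   3.8  35. ]
top knob [345.8 175.2] 17 [ 82.1   0.3 106. ] dep z 101.7
green (345.0, 170.0) [109.9   5.2  42. ]
```

View pics/scene3.png

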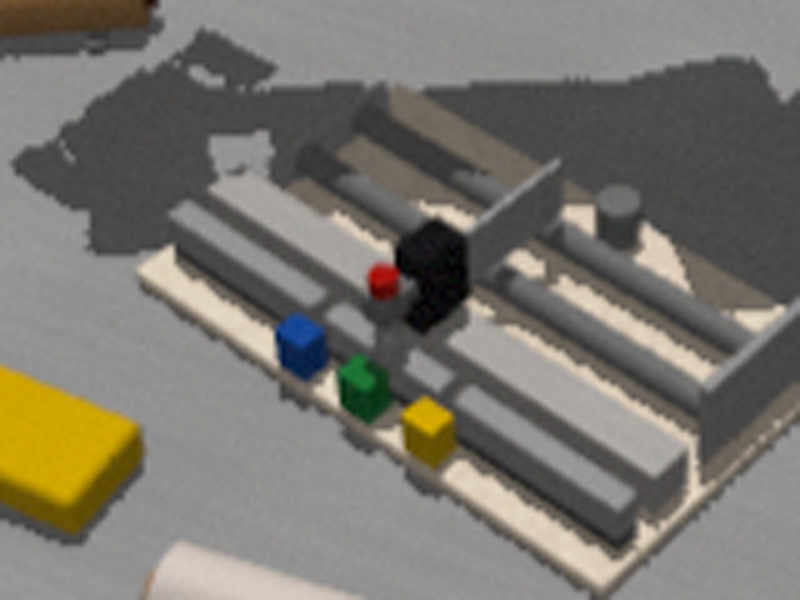

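View pics/top3.png

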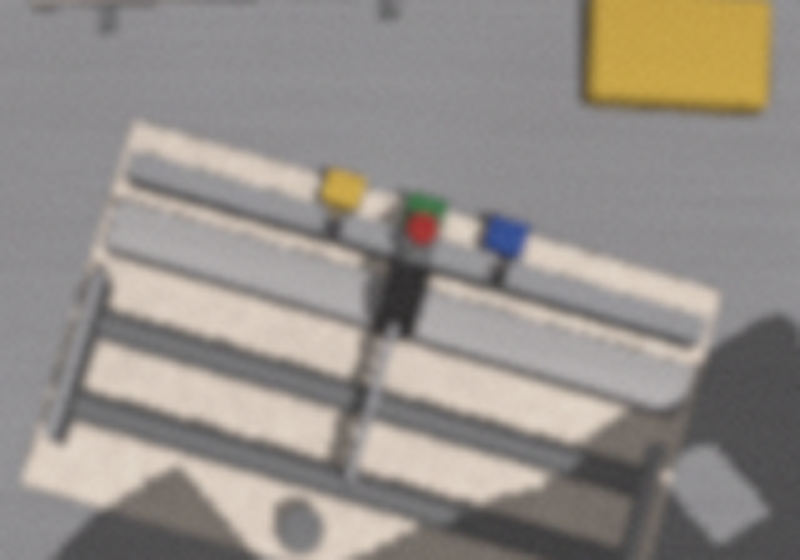

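View pics/top3full.png

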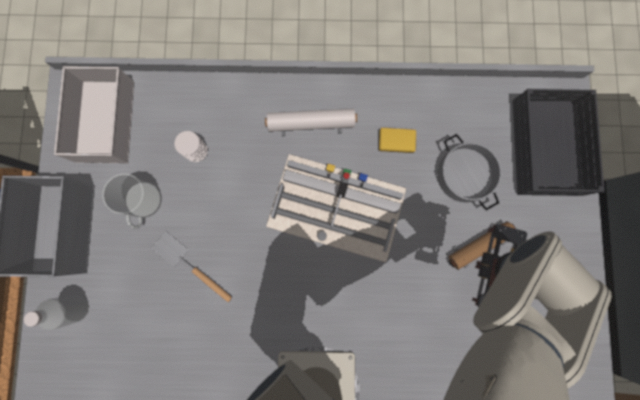

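The knob at top px (345.8,175.2) is 0.3 mm from the green tab's middle along the rail and has dropped. The loose things are in place and the arm is clear.

```bash
python3 -c "
from workcell import ctrl
print(ctrl.close_job())"
```

```text
the job is handed in; nothing more can be done
None
```

The stop is in the green notch, the middle one, and the job is handed in at about 7 s of the 42 s allowed. I pushed only the near face with the closed fingers, through the blue notch, then backed off and raised the arm clear.

**Position:** In the last top view the knob is 0.3 mm from the green tab's middle along the rail (limit 3 mm).

**Plunger:** The push force fell to zero at the notch. The knob's depth reading dropped from about 106 mm to 101.3 mm, and to 101.7 mm in the last top view. The last scene view read 104.4 mm, which is noisier and shows a smaller drop.

**Checks that disagreed:** The scene camera put the knob at +7 mm along the rail. It had read about 6 mm too far towards +y from the start compared with the top view, so this leaves about 1.4 mm. The last measurement of the green tab was off because the knob hid part of it, so I used the one taken at the start.

**Loose things:** They look unmoved in the last pictures, though I did not measure them.

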